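Stroke test of the treadle footswitch

ROBOT

A 6-joint arm with a two-finger parallel gripper is mounted at the origin on the work surface. World frame = base frame: x ahead of the robot, y to its left, z up, the work surface at z = 0. Lengths are in mm, angles in rad, forces in N, time in s.
With the tool pointing down it reaches from about 350 to 975 mm from the base axis. Payload 7.1 kg.
Tool frame: the origin (TCP) lies at the very end of the fingers, on their centre line; the grasp point (between the pads) lies 19 mm behind it; z points along the fingers, y is the direction in which the jaws open and shut (so a half turn about z gives the same grasp; the last joint's range is limited). The gripper opens to 88 mm and grips with 3 to 60 N. Pads are 20 mm wide; open, the fingers measure 115 mm over their backs; the gripper's body (75 mm by 178 mm) begins 61 mm behind the grasp point.
Start: joints at [-1.247, 0.423, 1.63, -0, 1.089, -0.019], TCP at [210.095, -588.613, 222.675] pointing down, gripper open.
Joint ranges: [-3, 3], [-0.9, 2.11], [0.09, 2.58], [-1.31, 4.45], [0.11, 2.69], [-2.54, 2.54]. Speed limits (rad/s): [2.39, 2.39, 3.01, 3.14, 3.14, 3.14].

INTERFACE

Orientations are given as a rotation vector (axis times angle).
In Python, from workcell import monitor, vision, order, find_in, regions_of, place_of gives the robot as it stands. The module is installed in compiled form; this text tells all that it offers.
- The arm moves only by the tool carry_out, never from a script. Its argument "targets" is a list of rows, each a list of 3 entries, a list of its own where there are three numbers: the turn, a rotation vector about the world's x, y, z in degrees, then the shift along the world's x, y, z in mm, then the finger opening in mm, from 0 to 87.8. In form: [[[rx, ry, rz], [x, y, z], hand], ...]. A call has 1 to 10 rows; each row is the pose to reach, as a shift and turn from the pose commanded when the call began; what a row does not reach only later rows make up. A row lasts 1/12 s, in which the tool goes at most 41.7 mm and 7.16 degrees, less where a joint would pass 70% of its speed; a pose out of reach is approached as far as the arm can. A call with a gripper value outside its range is refused whole. The fingers move at their own pace and stop on an object; the grip force is fixed at half the most. Time passes only in rows, so rows that repeat a pose let the fingers close. It gives the time, the measured TCP pose, the force and the opening at its end, in the units of the state.
- monitor.get_obs(): the state, without advancing time (a new reading comes with each control period).
- vision.get_image(name): name is "scene" or "top"; returns the picture (384x512x3 uint8, red, green, blue); there is no depth.
- vision.camera_model(name): a dict with "K" (3x3 intrinsics, pixels), "dist" ([k1, k2, p1, p2, k3] as OpenCV has them; the pictures are not rectified), "rvec" (rotation vector, rad) and "tvec" (3), from world to camera coordinates, as OpenCV has them. Camera axes: x right, y down, z forward; pixel columns grow to the right and rows downward; lengths in mm; the calibration is good to about 2 mm. A picture is of the moment at which its call begins. camera_model takes no time and is no camera call.
- order.close_job(): hands the job in, once; it reports no verdict.
Trained networks look in the newest picture that a camera, given by its name, has taken for a name from the list of things; names that differ only in an ending like _2 or _b are one class to them, and where a whole thing is asked for, a point or a joint stands for the part that bears it (a point fixed in the world has none). Each returns a list of dicts, best first, with "confidence" (0 to 1); they miss things now and then, are a little off and sometimes report something else, mostly with a low value. They report only what shows in the picture. A call takes as long as a camera call. They do not tell look-alikes from the thing itself.
- find_in(query, camera): "point" ([x, y, z] in mm, in the coordinates of the camera as it stood for that picture, good to about 4 mm: the middle of the surface that is visible of it).
- regions_of(query, camera): "mask" (384x512 bool, what is visible of it).
- place_of(query, camera): "point" ([x, y, z] in mm, in the coordinates of the camera as it stood for that picture, good to about 4 mm: a listed point, or the origin of a listed thing).
The state is a dict: "t": time; "qpos": joint angles; "qvel": joint speeds; "joint_torque": joint torques, N m; "ee_pos": TCP position; "orientation": TCP orientation; "ft_force": force on the tool from outside, world axes, zero at the start; "moment": the same for the moment, N m; "width": finger opening in mm.
Only numpy, scipy, OpenCV 4.12 (cv2) and the standard library are available. Lean on these libraries where they do the work, as an engineer would, in place of code of your own. Each camera call takes 0.05 s, during which the arm holds its last target.

TASK

Two wireless footswitches wait on the tuning bench for a stroke test. Press the sprung plate of the long rectangular one fully down to its stop with the gripper, hold it there for a good second, then let it spring all the way back up. Do not press the small round footswitch and do not shift the chrome shader machine that lies between them.

Things in the scene. Friction and masses are not known exactly. Their poses are not given: they have to be found in the camera images.
- treadle_base: Base of the long footswitch, fixed to the bench: dark steel on a rubber foot, 150 x 94 mm, 22 mm high. Over it a rectangular bright steel plate 130 x 74 x 5 mm is hinged at the base's +x end (pin 37 mm above the bench) and rises to its free toe end at -x, roughly towards the robot, which carries a ribbed black rubber pad 62 x 66 mm. Origin: centre of the underside.
- treadle (a joint): Hinge of the long footswitch's plate, rad: 0 = up (rest, toe end raised), growing as it is pressed, 0.22 = down on its stop. A spring pushes it up: pressed at point treadle_pad it takes about 3 N to start and 8 N at the stop; beyond that it is rigid.
- treadle_pad (a point): The point to press: on top of the rubber pad of the long footswitch, mid-width, 100 mm from the hinge pin, 25 mm from the toe edge. About 64 mm above the bench at rest; at the stop it is 22 mm lower (42 mm) and 4 mm farther from the hinge. Its x axis points from toe to hinge (level at rest, tipping with the plate), its y axis along the hinge pin.
- round_pedal (a joint): Hinge of the small round footswitch's disc, rad: 0 = up (rest), 0.18 = down. Not to be pressed. A round dark base 104 mm across, fixed to the bench, with a tilted bright steel disc 88 mm across with a round black rubber pad, at most 54 mm high.
- round_pad (a point): Centre of the top of the round footswitch's disc, about 45 mm above the bench.
- shader: Chrome coil tattoo machine lying on its side, loose, about 0.2 kg: a square frame with two black coils and a tube, about 165 x 85 mm, 27 mm high. Origin on the bench under the coils; its tube reaches 110 mm along its x axis. Not to be shifted.
Mind the look-alikes: they are no part of the job. What is shaped like the treadle_base but red is not meant. What is shaped like the part that bears round_pedal but yellow is not meant.

How it is judged:
By the outcome, as a careful person would: the job done as asked, in the order asked, and still so for the second after the job is handed in, with the robot touching nothing.
It also fails if it takes over 35 s, if anything falls off the work surface, if the arm or the gripper's body presses on something with over 40 N, if the wrist force passes 120 N, or if a joint passes its speed limit or range.

## Working session

There is one attempt and no reset: what is moved stays moved. The work goes in short steps, Python scripts to look and compute and a tool call to move; the robot and the scene stay as the last step left them, time stands still between calls to the robot, and variables do not carry over. Pictures are saved under pics/ and viewed, and the job is handed in when it is done.

Besides the shell and the picture viewer there is one more tool, called after "Emit:" by a JSON object that holds its "op" and its "data", one argument or row to a line. carry_out: Moves the arm, as the interface text tells. Its arguments: {"type":"object","properties":{"targets":{"type":"array","items":{"type":"array"}}},"required":["targets"]}

```bash
mkdir -p pics; cat > h.py <<'E'
import numpy as np,cv2
from workcell import monitor, vision, order, find_in, regions_of, place_of
def cam2w(n,p):
    m=vision.camera_model(n);R=cv2.Rodrigues(np.array(m["rvec"],float))[0]
    return R.T@(np.array(p,float)-np.array(m["tvec"],float).ravel())
def proj(n,P):
    m=vision.camera_model(n)
    return cv2.projectPoints(np.array(P,float).reshape(-1,3),np.array(m["rvec"],float),np.array(m["tvec"],float),np.array(m["K"],float),np.array(m["dist"],float))[0].reshape(-1,2)
def save(n,f):
    im=vision.get_image(n);cv2.imwrite(f,im[:,:,::-1]);return im
E
python3 - <<'E'
from h import *
for n in("scene","top"):
    save(n,f"pics/{n}0.png")
    for q in("treadle_pad","treadle_base","round_pad","shader"):
        for d in place_of(q,n): 
            w=cam2w(n,d["point"]);print(n,q,round(d["confidence"],2),w.round(),proj(n,w).round())
o=monitor.get_obs();print(o)
E
```

```text
scene treadle_pad 0.85 [ 247. -331.   66.] [[267. 138.]]
scene treadle_pad 0.66 [ 448. -199.   66.] [[236. 167.]]
scene treadle_base 0.87 [ 487. -213.    1.] [[225. 184.]]
scene treadle_base 0.85 [ 281. -348.    0.] [[257. 154.]]
scene round_pad 0.89 [537. 249.  43.] [[288. 262.]]
scene round_pad 0.68 [697. 292.  44.] [[240. 296.]]
scene shader 0.83 [564.  17.   2.] [[236. 227.]]
scene shader 0.41 [ 446. -201.   67.] [[237. 166.]]
top treadle_pad 0.89 [ 245. -336.   61.] [[370. 284.]]
top treadle_pad 0.72 [ 448. -202.   60.] [[319. 209.]]
top treadle_base 0.95 [ 483. -219.    3.] [[322. 197.]]
top treadle_base 0.59 [ 281. -351.   -5.] [[369. 268.]]
top round_pad 0.8 [537. 248.  45.] [[152. 179.]]
top round_pad 0.77 [698. 293.  44.] [[136. 122.]]
top shader 0.87 [567.  13.   1.] [[238. 169.]]
{'t': 0.5, 'qpos': array([-1.24705291e+00,  4.23106899e-01,  1.62993144e+00, -1.62814495e-05,
        1.08859579e+00, -1.90226592e-02]), 'qvel': array([-0.00118301, -0.00148942,  0.00154359, -0.00068376, -0.00016977,
        0.00052291]), 'joint_torque': array([-3.99767559e-04, -5.44147468e+01, -2.73816240e+01,  6.43407949e-02,
        1.76754483e-02, -2.86766954e-05]), 'ee_pos': array([ 210.0541475 , -588.60772475,  222.65837259]), 'orientation': array([-3.09552755e+00, -5.35788898e-01,  3.22831214e-05]), 'ft_force': array([ 0.64808758, -0.2088275 , -0.19383134]), 'moment': array([ 0.0171577 , -0.02943509, -0.00521563]), 'width': 87.82629904568323}
```

```bash
python3 - <<'E'
import cv2,numpy as np
a=cv2.imread("pics/scene0.png");b=cv2.imread("pics/top0.png")
cv2.imwrite("pics/both.png",np.hstack([cv2.resize(a[90:340,150:350],None,fx=2,fy=2),cv2.resize(b[90:340,110:310+100],(400*600//400,500))[:,:400]]))
cv2.imwrite("pics/top_crop.png",cv2.resize(b[150:330,270:430],None,fx=3.3,fy=3.3,interpolation=cv2.INTER_CUBIC))
E
```

```text
(no output)
```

View pics/top0.png

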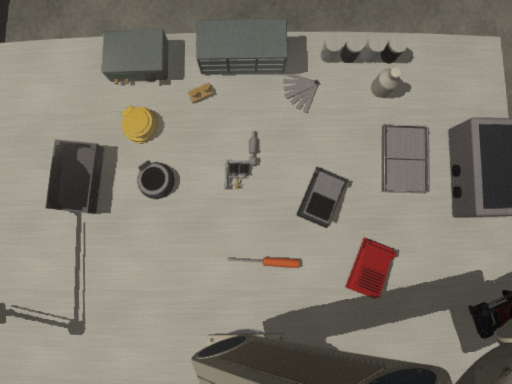

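View pics/scene0.png

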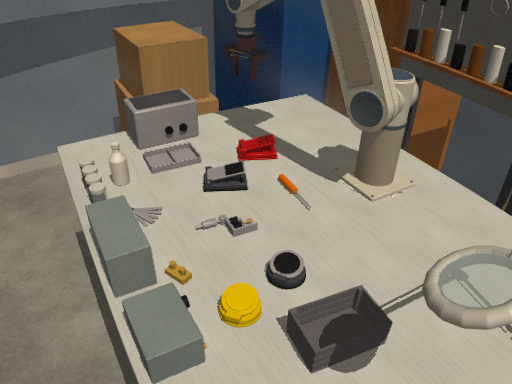

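View pics/top_crop.png

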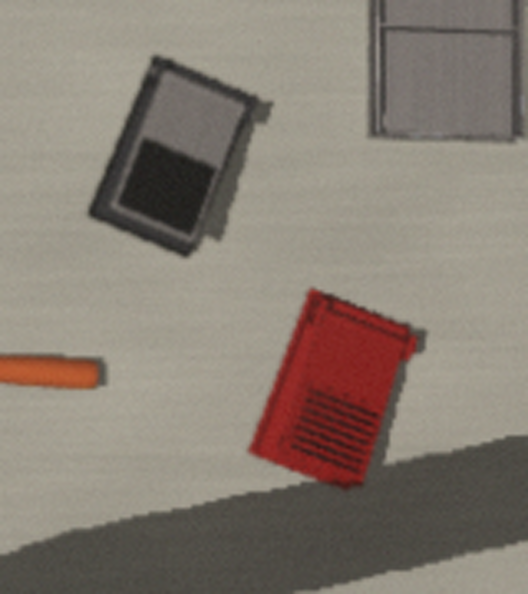

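The long steel/dark pedal in the top picture at (322,197) is the one meant. The red one of the same shape at (371,268) is the look-alike, and the crop confirms the difference. The round pedal is at (155,180), with a yellow look-alike at (139,124), and the shader is at (238,169). Next I measure the black pad's outline on the z=64 plane.

```bash
python3 - <<'E'
from h import *
m=vision.camera_model("top");K=np.array(m["K"],float);R=cv2.Rodrigues(np.array(m["rvec"],float))[0];t=np.array(m["tvec"],float).ravel()
def onz(px,z):
    u=cv2.undistortPoints(np.array(px,float).reshape(-1,1,2),K,np.array(m["dist"],float)).reshape(-1,2)
    c=-R.T@t;d=np.c_[u,np.ones(len(u))]@R
    return c+d*((z-c[2])/d[:,2])[:,None]
f=lambda l:np.array(l)/3.3+[270,150]-0.35
p=onz(f([(150,138),(216,172),(185,238),(118,205)]),64);print(p.round(),p.mean(0))
for i in range(4):
    e=p[(i+1)%4]-p[i];print(np.linalg.norm(e).round(),np.degrees(np.arctan2(e[1],e[0])).round(1))
b=onz(f([(157,57),(92,213),(188,255)]),22);print(b.round());e=b[0]-b[1];print(np.linalg.norm(e),np.degrees(np.arctan2(e[1],e[0])),((b[0]+b[2])/2).round())
E
```

```text
[[ 495. -192.   64.]
 [ 467. -245.   64.]
 [ 414. -219.   64.]
 [ 442. -165.   64.]] [ 454.48221087 -205.24247717   64.        ]
60.0 -118.1
59.0 153.3
61.0 62.9
60.0 -26.9
[[ 567. -206.   22.]
 [ 437. -148.   22.]
 [ 400. -228.   22.]]
142.413828885912 -23.976654547356123 [ 483. -217.   22.]
```

Emit:
{"op": "carry_out", "data": {
  "targets": [
    [[0,0,-4],[15,25,0],0],
    [[0,0,-8],[35,58,0],0],
    [[0,0,-13],[57,94,0],0],
    [[0,0,-18],[79,130,0],0],
    [[0,0,-23],[101,166,0],0],
    [[0,0,-28],[122,202,0],0],
    [[0,0,-33],[143,236,0],0],
    [[0,0,-38],[163,269,0],0],
    [[0,0,-42],[182,300,0],0],
    [[0,0,-45],[200,330,0],0]
  ]
}}

```text
t: 1.33
ee_pos: [410.9, -256.8, 223.0]
orientation: [3.064, -0.695, 0.001]
ft_force: [0.4, -0.3, -1.0]
width: 24.7
```

Emit:
{"op": "carry_out", "data": {
  "targets": [
    [[0,0,0],[16,26,0],0],
    [[0,0,0],[28,46,-10],0],
    [[0,0,0],[36,59,-30],0],
    [[0,0,0],[36,59,-60],0],
    [[0,0,0],[36,59,-90],0],
    [[0,0,0],[36,59,-112],0],
    [[0,0,0],[36,59,-122],0],
    [[0,0,0],[36,59,-122],0],
    [[0,0,0],[36,59,-122],0]
  ]
}}

```text
t: 2.08
ee_pos: [446.3, -199.8, 100.9]
orientation: [-3.065, 0.69, 0.0]
ft_force: [1.0, -0.3, 0.4]
width: 0.1
```

```bash
python3 - <<'E'
from h import *
a=save("top","pics/t1.png");b=save("scene","pics/s1.png")
A=cv2.resize(a[150:250,270:370],(400,400));B=cv2.resize(b[110:210,180:280],(400,400))
cv2.imwrite("pics/c1.png",np.hstack([A,B])[:,:,::-1])
E
```

```text
(no output)
```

View pics/c1.png

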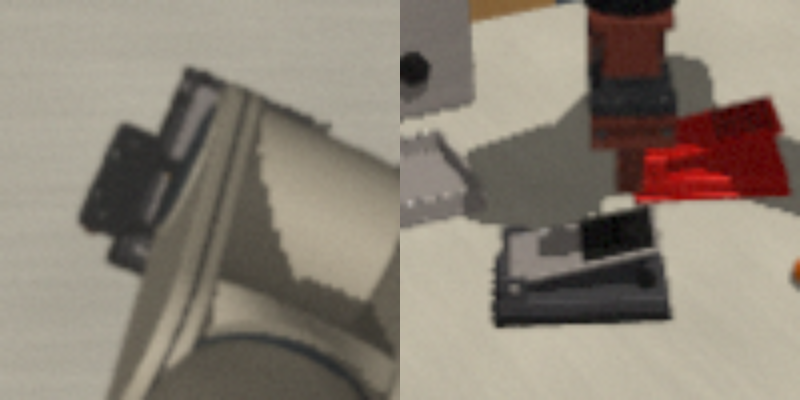

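The fingers stand over the pad (tip at scene pixel (237,157), pad at (236,167)). Now I press slowly.

Emit:
{"op": "carry_out", "data": {
  "targets": [
    [[0,0,0],[0,0,-10],0],
    [[0,0,0],[0,0,-22],0],
    [[0,0,0],[0,0,-30],0],
    [[0,0,0],[0,0,-35],0],
    [[0,0,0],[0,0,-40],0],
    [[0,0,0],[0,0,-44],0],
    [[0,0,0],[0,0,-48],0],
    [[0,0,0],[0,0,-51],0],
    [[0,0,0],[0,0,-54],0],
    [[0,0,0],[0,0,-54],0]
  ]
}}

```text
t: 3.02
ee_pos: [444.9, -199.1, 46.2]
orientation: [-3.064, 0.689, 0.004]
ft_force: [-4.1, 1.9, 7.1]
width: 0.5
```

Emit:
{"op": "carry_out", "data": {
  "targets": [
    [[0,0,0],[0,0,-1],0],
    [[0,0,0],[0,0,-2],0],
    [[0,0,0],[0,0,-3],0],
    [[0,0,0],[0,0,-3],0]
  ]
}}

```text
t: 3.35
ee_pos: [444.7, -199.0, 43.5]
orientation: [-3.064, 0.689, 0.005]
ft_force: [-5.6, 1.5, 6.9]
width: 0.1
```

Emit:
{"op": "carry_out", "data": {
  "targets": [
    [[0,0,0],[0,0,-1],0],
    [[0,0,0],[0,0,-1.5],0],
    [[0,0,0],[0,0,-1.5],0]
  ]
}}

```text
t: 3.6
ee_pos: [444.7, -199.0, 42.6]
orientation: [-3.064, 0.689, 0.005]
ft_force: [-6.5, 2.1, 15.0]
width: 0.1
```

Emit:
{"op": "carry_out", "data": {
  "targets": [
    [[0,0,0],[0,0,-0.5],0],
    [[0,0,0],[0,0,-1],0],
    [[0,0,0],[0,0,-1],0]
  ]
}}

```text
t: 3.85
ee_pos: [444.7, -199.0, 42.3]
orientation: [-3.064, 0.689, 0.005]
ft_force: [-9.1, 2.8, 25.3]
width: 0.6
```

Rigid at z 42.3 and 25 N: it's on the stop. Hold.

Emit:
{"op": "carry_out", "data": {
  "targets": [
    [[0,0,0],[0,0,0],0],
    [[0,0,0],[0,0,0],0],
    [[0,0,0],[0,0,0],0],
    [[0,0,0],[0,0,0],0],
    [[0,0,0],[0,0,0],0],
    [[0,0,0],[0,0,0],0],
    [[0,0,0],[0,0,0],0],
    [[0,0,0],[0,0,0],0],
    [[0,0,0],[0,0,0],0],
    [[0,0,0],[0,0,0],0]
  ]
}}

```text
t: 4.68
ee_pos: [444.7, -199.0, 42.3]
orientation: [-3.064, 0.689, 0.004]
ft_force: [-9.5, 4.1, 24.7]
width: 0.4
```

```bash
python3 - <<'E'
from h import *
b=save("scene","pics/s2.png")
cv2.imwrite("pics/c2.png",cv2.resize(b[110:210,180:280],(400,400))[:,:,::-1])
E
```

Emit:
{"op": "carry_out", "data": {
  "targets": [
    [[0,0,0],[0,0,0],0],
    [[0,0,0],[0,0,0],0],
    [[0,0,0],[0,0,0],0],
    [[0,0,0],[0,0,0],0],
    [[0,0,0],[0,0,0],0],
    [[0,0,0],[0,0,0],0]
  ]
}}

```text
t: 5.23
ee_pos: [444.7, -199.0, 42.3]
orientation: [-3.064, 0.689, 0.004]
ft_force: [-9.2, 3.8, 25.0]
width: 0.1
```

View pics/c2.png

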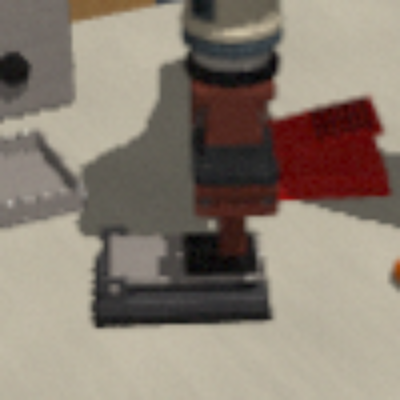

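The plate lies flat on its stop, with the finger on the rubber pad (crop (235,265)), and it has been held about 1.4 s. Release smoothly.

Emit:
{"op": "carry_out", "data": {
  "targets": [
    [[0,0,0],[0,0,3],0],
    [[0,0,0],[0,0,8],0],
    [[0,0,0],[0,0,14],0],
    [[0,0,0],[0,0,21],0],
    [[0,0,0],[0,0,28],0],
    [[0,0,0],[0,0,45],0],
    [[0,0,0],[0,0,75],0],
    [[0,0,0],[0,0,110],0],
    [[0,0,0],[0,0,130],0],
    [[0,0,0],[0,0,130],0]
  ]
}}

```text
t: 6.07
ee_pos: [448.6, -200.8, 175.5]
orientation: [3.063, -0.689, 0.012]
ft_force: [0.2, -0.1, 0.7]
width: 0.6
```

Emit:
{"op": "carry_out", "data": {
  "targets": [
    [[0,0,0],[0,0,0],0],
    [[0,0,0],[0,0,0],0],
    [[0,0,0],[0,0,0],0]
  ]
}}

```text
t: 6.32
ee_pos: [445.1, -199.1, 169.8]
orientation: [-3.064, 0.689, 0.004]
ft_force: [0.3, 0.3, -0.2]
width: 0.3
```

```bash
python3 - <<'E'
from h import *
b=save("scene","pics/s3.png");a=save("top","pics/t3.png")
cv2.imwrite("pics/c3.png",np.hstack([cv2.resize(b[110:210,180:280],(400,400)),cv2.resize(b[200:300,180:280],(400,400))])[:,:,::-1])
for q in("treadle_pad","round_pad","shader"):
  for d in place_of(q,"scene"): print(q,round(d["confidence"],2),cam2w("scene",d["point"]).round())
print(monitor.get_obs()["ft_force"])
b0=cv2.imread("pics/scene0.png")[:,:,::-1].astype(int)
d=abs(b0-b).max(2);print("change shader/round px",(d[208:240,190:262]>40).sum(),(d[245:330,210:310]>40).sum())
E
```

```text
treadle_pad 0.72 [ 447. -201.   64.]
treadle_pad 0.57 [ 246. -332.   64.]
round_pad 0.89 [701. 292.  44.]
round_pad 0.56 [535. 245.  45.]
shader 0.76 [565.  16.   3.]
[ 0.84207272 -0.06464977  0.14703784]
change shader/round px 0 0
```

View pics/c3.png

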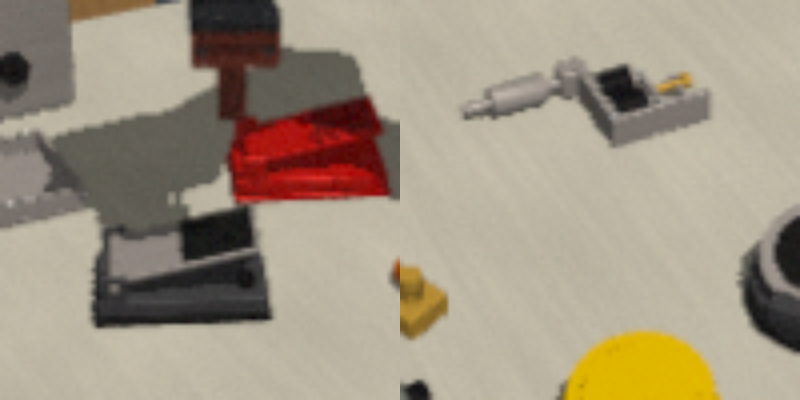

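The plate is back up (raised toe at crop (220,230)), the shader and round pedals haven't changed, and the gripper is clear. Handing in.

```bash
python3 -c "
from h import *
print(order.close_job())"
```

```text
the job is handed in; nothing more can be done
None
```

I pressed the long steel footswitch's plate down to its stop with the closed fingers, held it there for about 1.4 s, then released it. The job was handed in at about 6.5 s.

- **At the stop:** the force went from about 7 N to 25 N with the fingertip at z = 42.3 mm, against the 42 mm given for the stop. The picture showed the plate lying flat.
- **After release:** the plate was back up, with the pad measured at about 64 mm. The tool was clear at about 170 mm and read close to zero force.
- **Other things:** the picture areas around the shader and the round footswitch had not changed, and the robot did not touch the red and yellow look-alikes.

No check failed. The two estimates of the pad position differed by about 7 mm. That fits the press point lying nearer the toe than the middle of the rubber pad, so I pressed at the nearer-toe position.

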